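# Set the lot number on the plate marker

## Task

Set the rating-plate marker for the next lot, number 385: roll the three numeral wheels so that the left wheel shows 3, the middle one 8 and the right one 5 (left and right as seen from the robot, where the figures read upright), each figure squarely uppermost in line with the index ridges. Leave the other things on the bench where they are.

Things in the scene. Friction and masses are not known exactly. Their poses are not given: they have to be found in the camera images.
- marker: Lot-number marker, bolted down: white steel housing 150 mm deep (x), 226 wide (y), 62 high; origin at the centre of its underside. Its front (-x, with the plate slot) looks towards the robot, yawed up to 0.35 rad. Three wheels stand half sunk in its top on one level axle along its y, 62 mm above the bench. A black ridge on an orange bearing cap (87 mm high) at each end marks the reading line.
- left_wheel (a joint): Turn of the left wheel (at the marker's +y end, the robot's left), rad: numeral N is uppermost at N x 0.6283, plus or minus whole turns of 6.2832. Growing values roll its top to the marker's +x (away from the robot) and bring up the next higher numeral. Turns without end both ways, no click stops; friction (about 0.12 N m) keeps it where it is left.
- left_rim (a point): Centre of the left wheel's thumb rim, on the axle (does not turn; axes as the marker's). The rim is a steel disc, flat sides, 14 mm thick along y, radius 57 mm over ten round lobes, 51 in the hollows, a lobe beside each numeral; top 119 mm above the bench. The numeral drum joins its +y side. Rims are 50 mm apart; 36 mm clear between them above the drums, outside only the low bearing caps.
- left_numeral (a point): Reading place of the left wheel: middle of the uppermost flat of its white drum, straight above the axle, 96 mm above the bench (does not turn). The drum is 34 mm wide, 34 mm in radius to its ten flats. Black numerals 0 to 9, 18 mm high, upright seen from the robot's side.
- middle_wheel (a joint): Turn of the middle wheel (in the middle), rad: numeral N is uppermost at N x 0.6283, plus or minus whole turns of 6.2832. Growing values roll its top to the marker's +x (away from the robot) and bring up the next higher numeral. Turns without end both ways, no click stops; friction (about 0.12 N m) keeps it where it is left.
- middle_rim (a point): Centre of the middle wheel's thumb rim, on the axle (does not turn; axes as the marker's). The rim is a steel disc, flat sides, 14 mm thick along y, radius 57 mm over ten round lobes, 51 in the hollows, a lobe beside each numeral; top 119 mm above the bench. The numeral drum joins its +y side. Rims are 50 mm apart; 36 mm clear between them above the drums, outside only the low bearing caps.
- middle_numeral (a point): Reading place of the middle wheel: middle of the uppermost flat of its white drum, straight above the axle, 96 mm above the bench (does not turn). The drum is 34 mm wide, 34 mm in radius to its ten flats. Black numerals 0 to 9, 18 mm high, upright seen from the robot's side.
- right_wheel (a joint): Turn of the right wheel (at the marker's -y end, the robot's right), rad: numeral N is uppermost at N x 0.6283, plus or minus whole turns of 6.2832. Growing values roll its top to the marker's +x (away from the robot) and bring up the next higher numeral. Turns without end both ways, no click stops; friction (about 0.12 N m) keeps it where it is left.
- right_rim (a point): Centre of the right wheel's thumb rim, on the axle (does not turn; axes as the marker's). The rim is a steel disc, flat sides, 14 mm thick along y, radius 57 mm over ten round lobes, 51 in the hollows, a lobe beside each numeral; top 119 mm above the bench. The numeral drum joins its +y side. Rims are 50 mm apart; 36 mm clear between them above the drums, outside only the low bearing caps.
- right_numeral (a point): Reading place of the right wheel: middle of the uppermost flat of its white drum, straight above the axle, 96 mm above the bench (does not turn). The drum is 34 mm wide, 34 mm in radius to its ten flats. Black numerals 0 to 9, 18 mm high, upright seen from the robot's side.
- collar1: Bystander: loose orange-anodised collar, 60 mm outside, 36 mm bore, 34 mm high, origin at the centre of its underside.
- collar2: Bystander: a second collar like the first.
- driver: Bystander: loose black-handled screwdriver lying on the bench, about 200 mm long along its x.

How it is judged (in metres and radians):
At the end, for the whole second after the job is handed in: The left wheel shows 3, the middle wheel 8 and the right wheel 5 uppermost, each within 0.17 rad (about 10 degrees, a little over a quarter of a numeral) of square, and all three are at rest ((value of joint left_wheel between -4.5682 and -4.2282 rad or value of joint left_wheel between 1.715 and 2.055 rad or value of joint left_wheel between 7.9981 and 8.3381 rad) and (value of joint middle_wheel between -1.4266 and -1.0866 rad or value of joint middle_wheel between 4.8565 and 5.1965 rad or value of joint middle_wheel between 11.1397 and 11.4797 rad) and (value of joint right_wheel between -3.3116 and -2.9716 rad or value of joint right_wheel between 2.9716 and 3.3116 rad or value of joint right_wheel between 9.2548 and 9.5948 rad) and velocity of joint left_wheel between -0.05 and 0.05 rad/s and velocity of joint middle_wheel between -0.05 and 0.05 rad/s and velocity of joint right_wheel between -0.05 and 0.05 rad/s); the robot touches nothing.
It fails at once if a bystander (collar or screwdriver) is moved more than 30 mm (distance of any of collar1, collar2, driver from where it was at the start of the episode above 0.03 m).
It also fails if it takes over 72 s, if anything falls off the work surface, if the arm or the gripper's body presses on something with over 40 N, if the wrist force passes 120 N, or if a joint passes its speed limit or range.

## Robot

A 7-joint arm with a two-finger parallel gripper is mounted at the origin on the work surface. World frame = base frame: x ahead of the robot, y to its left, z up, the work surface at z = 0. Lengths are in m, angles in degrees, forces in N, time in s.
With the tool pointing down it reaches from about 0.425 to 0.875 m from the base axis. Payload 4.7 kg.
Tool frame: the origin (TCP) lies at the very end of the fingers, on their centre line; the grasp point (between the pads) lies 19 mm behind it (env.grip_point_offset is the distance from the TCP to the grasp point, in m); z points along the fingers, y is the line along which they close (so a half turn about z gives the same grasp; the last joint's range is limited). The gripper opens to 87 mm and grips with 3 to 60 N. Pads are 19 mm wide; open, the fingers measure 117 mm over their backs; the gripper's body (75 mm by 190 mm) begins 51 mm behind the grasp point.
Start: joints at [77.871, 18.392, -4.016, 83.108, 1.295, 78.541, -3.26], TCP at [0.146, -0.634, 0.223] pointing down, gripper open.
Joint ranges: [-163.93, 163.93], [-17.29, 119.83], [-79.2, 71.16], [3.27, 140.29], [-89.18, 269.18], [5.43, 117.66], [-154.24, 154.24]. Speed limits (degrees/s): [147.25, 147.25, 180, 180, 180, 180, 180].

## Interface

Orientations are given as [roll, pitch, yaw] about the fixed x, y, z axes, in that order (R = Rz(yaw) Ry(pitch) Rx(roll)).
In Python, from cell import env gives the robot as it stands.
- The arm moves only by the tool jog_arm, never from a script. Its argument "motion" is a list of rows, each an object of numbers: "x", "y", "z": the shift along the tool's x, y, z in cm; "ax", "ay", "az": the turn, a rotation vector about the tool's x, y, z in degrees. In form: [{"x": .., "y": .., "z": .., "ax": .., "ay": .., "az": ..}, ...]. A call has exactly 5 rows; each row shifts and turns the commanded pose from where the row before left it, along the tool's axes as they then stand; what a row does not reach is not made up. A row lasts 1/10 s, in which the tool goes at most 50 mm and 8.59 degrees, less where a joint would pass 70% of its speed; a pose out of reach is approached as far as the arm can. A call is refused whole if a number of a shift passes 5 or a number of a turn 8.59, either way. A call with a gripper value outside its range is refused whole. "claw" is the gripper command: -1 is shut, 1 is fully open, values between are in proportion, set as the call begins (left out, the last holds). The fingers move at their own pace and stop on an object; "squeeze" is the grip in N (left out, the last holds). Time passes only in rows, so rows that do not move let the fingers close, or fill a call up. It gives the time, the measured TCP pose, the force, the opening and the grip force at its end, in the units of the state.
- env.get_obs(): the state, without advancing time (a new reading comes with each control period).
- env.read_camera(name): name is "side" or "top" or "wrist"; returns the picture (420x560x3 uint8, red, green, blue); there is no depth.
- env.camera_params(name): a dict with "fx", "fy", "cx", "cy" (pixels), "k1" (the pictures are not rectified: a ray, as slopes to the right and down, at radius r is drawn at 1 + k1 r^2 times it, then the intrinsics apply), "extrinsics" (4x4, takes a point from world to camera coordinates). Camera axes: x right, y up, looking along -z (the intrinsics and any distortion apply to the point x, -y, -z); pixel columns grow to the right and rows downward; lengths in m; the calibration is good to about 2 mm. A picture is of the moment at which its call begins: read the wrist's pose just before it. camera_params takes no time and is no camera call; for the wrist camera it gives the pose at the moment of the call.
- env.sign_off(): hands the job in; it is judged then, once.
The state is a dict: "time_s": time; "qpos": joint angles; "joint_velocities": joint speeds; "effort": joint torques, N m; "tool_pos": TCP position; "tool_rot": TCP orientation; "force": force on the tool from outside, world axes, zero at the start; "wrist_torque": the same for the moment, N m; "grip_width": finger opening in m; "grasp_force": force on a finger pad.
Only numpy, scipy, OpenCV 4.12 (cv2) and the standard library are available. Lean on these libraries where they do the work, as an engineer would, in place of code of your own. Each camera call takes 0.05 s, during which the arm holds its last target. There are 200 camera calls.

## Working session

There is one attempt and no reset: what is moved stays moved. The work goes in short steps, Python scripts to look and compute and a tool call to move; the robot and the scene stay as the last step left them, time stands still between calls to the robot, and variables do not carry over. Pictures are saved under pics/ and viewed, at most 10 in all, crops included, and the job is handed in when it is done.

Besides the shell and the picture viewer there is one more tool, called after ">>>" as name(argument=value, ...) on one line, values as JSON. jog_arm: Moves the arm, as the interface text tells. Its arguments: {"type":"object","properties":{"motion":{"type":"array"},"claw":{"type":"number"},"squeeze":{"type":"number"}},"required":["motion"]}

```bash
mkdir -p pics; ls; python3 - <<'E'
from cell import env
import cv2,numpy as np
a=[env.read_camera(n)[:,:,::-1] for n in("side","top")]
cv2.imwrite("pics/a.png",a[0]);cv2.imwrite("pics/b.png",a[1])
for n in("side","top","wrist"):
    p=env.camera_params(n);print(n,{k:np.round(v,4).tolist() for k,v in p.items()})
print(env.get_obs())
E
```

```text
pics
side {'fx': 491.3718, 'fy': 491.3718, 'cx': 289.4362, 'cy': 219.7802, 'k1': -0.1457, 'extrinsics': [[-0.9675, -0.2525, 0.0148, 0.4958], [0.1605, -0.5675, 0.8076, -0.1388], [-0.1955, 0.7837, 0.5896, -1.1549], [0.0, 0.0, 0.0, 1.0]]}
top {'fx': 433.9446, 'fy': 433.9446, 'cx': 276.1821, 'cy': 207.6154, 'k1': -0.0593, 'extrinsics': [[-0.0222, -0.9997, -0.0029, 0.0171], [0.989, -0.0224, 0.1465, -0.5046], [-0.1465, 0.0004, 0.9892, -1.3065], [0.0, 0.0, 0.0, 1.0]]}
wrist {'fx': 291.5752, 'fy': 291.5752, 'cx': 278.7021, 'cy': 207.7893, 'k1': -0.0104, 'extrinsics': [[0.2236, -0.9747, -0.0016, -0.65], [0.9347, 0.2149, -0.2829, 0.0344], [0.2761, 0.0617, 0.9591, -0.3912], [0.0, 0.0, 0.0, 1.0]]}
{'time_s': 0.1, 'qpos': array([77.8725857 , 18.4353125 , -4.01636876, 83.16785045,  1.29613774,
       78.53950258, -3.2590649 ]), 'joint_velocities': array([ 0.03202833, -0.10835016,  0.00456649, -0.17589967,  0.01123293,
       -0.00294868,  0.07292995]), 'effort': array([-4.10040302e-04, -4.92570341e+01, -4.05925792e-01, -3.13395452e+01,
       -6.41463208e-02,  3.95276304e-02,  3.70401131e-05]), 'tool_pos': array([ 0.145348  , -0.63304186,  0.22156586]), 'tool_rot': array([-1.79902631e+02,  6.22071132e-03,  1.29389694e+01]), 'force': array([-0.53488277, -0.24037477, -0.01669298]), 'wrist_torque': array([-0.00113837,  0.01140526, -0.04932903]), 'grasp_force': 0.0, 'grip_width': 0.08684638828733904}
```

View pics/a.png

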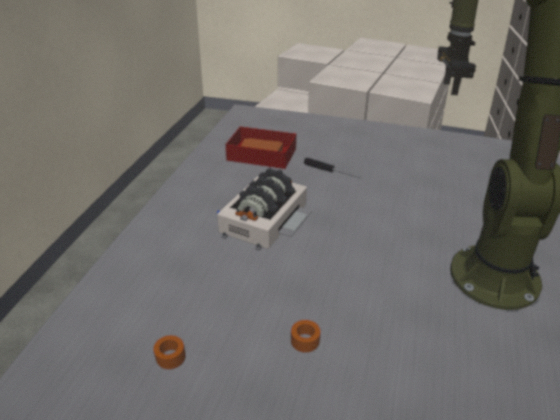

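View pics/b.png

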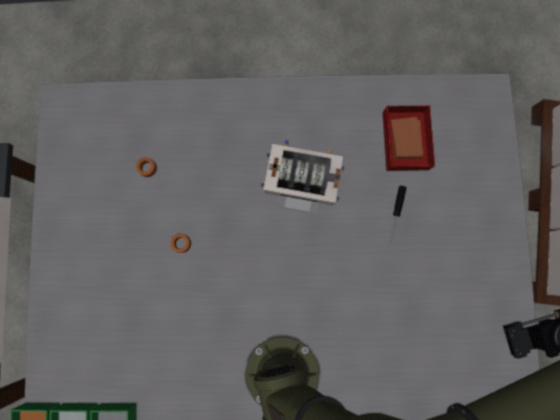

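The side view shows the marker at about (263,205), the driver at (330,168) and the collars at (170,351) and (306,335). In the top view the marker is at (305,174), with orange caps near (275,167) and (336,178), and is yawed slightly negative.

```bash
cat > h.py <<'E'
import numpy as np,cv2
from cell import env
from scipy.spatial.transform import Rotation as R
def cam(n):
    p=env.camera_params(n);K=np.array([[p['fx'],0,p['cx']],[0,p['fy'],p['cy']],[0,0,1.]])
    return K,np.array([p['k1'],0,0,0,0.]),np.array(p['extrinsics'])
def ray(c,uv):
    K,d,E=c;n=cv2.undistortPoints(np.array(uv,float).reshape(-1,1,2),K,d).reshape(-1,2)
    v=np.c_[n[:,0],-n[:,1],-np.ones(len(n))]@E[:3,:3]
    return -E[:3,:3].T@E[:3,3],v
def plane(c,uv,z):
    o,v=ray(c,uv);return o+v*((z-o[2])/v[:,2])[:,None]
def proj(c,P):
    K,d,E=c;q=np.atleast_2d(P)@E[:3,:3].T+E[:3,3]
    return cv2.projectPoints((q*[1,-1,-1]).reshape(-1,1,3),np.zeros(3),np.zeros(3),K,d)[0].reshape(-1,2)
def inter(c1,u1,c2,u2):
    A=[];b=[]
    for c,u in((c1,u1),(c2,u2)):
        o,v=ray(c,u);v=v[0]/np.linalg.norm(v[0]);M=np.eye(3)-np.outer(v,v);A.append(M);b.append(M@o)
    return np.linalg.lstsq(np.vstack(A),np.hstack(b),rcond=None)[0]
def blobs(m,amin):
    n,l,s,c=cv2.connectedComponentsWithStats(m.astype(np.uint8));return [(s[i,4],c[i].round(1),s[i,:4].tolist()) for i in range(1,n) if s[i,4]>=amin]
def tool():
    o=env.get_obs();return o['tool_pos'],R.from_euler('xyz',o['tool_rot'],degrees=True)
E
python3 - <<'E'
from h import *
im=cv2.imread('pics/b.png');c=cam('top')
h=cv2.cvtColor(im,cv2.COLOR_BGR2HSV)
# housing white
m=(h[...,1]<60)&(h[...,2]>150);m[:120]=0;m[240:]=0;m[:,:230]=0;m[:,370:]=0
m=cv2.morphologyEx(m.astype(np.uint8),cv2.MORPH_CLOSE,np.ones((25,25)))
for a,ct,s in blobs(m,50):print(a,ct,s)
cs=max(cv2.findContours(m,0,2)[0],key=cv2.contourArea)
r=cv2.minAreaRect(cs);bx=cv2.boxPoints(r);print(r)
P=plane(c,bx,.062);print(P.round(3),P.mean(0))
o=(h[...,0]<18)&(h[...,1]>90)&(h[...,2]>60);o[:120]=0;o[240:]=0;o[:,:230]=0;o[:,370:]=0
for a,ct,s in blobs(o,5):print(a,ct,s,plane(c,ct,.08).round(3))
p,q=tool();K,d,E=cam('wrist')
Tc=-E[:3,:3].T@E[:3,3];print('cam in tool',q.inv().apply(Tc-p),(q.inv().as_matrix()@E[:3,:3].T).round(3).tolist())
E
```

```text
1409 [299.5 173.7] [264, 145, 78, 57]
((303.06402587890625, 172.64801025390625), (71.91194915771484, 45.97355651855469), 10.304845809936523)
[[ 0.56   0.043  0.062]
 [ 0.703  0.015  0.062]
 [ 0.657 -0.203  0.062]
 [ 0.515 -0.172  0.062]] [ 0.60873858 -0.07930867  0.062     ]
6 [329.  151.5] [328, 151, 3, 2] [[ 0.668 -0.16   0.08 ]]
16 [275.5 161.5] [274, 159, 4, 6] [[0.641 0.005 0.08 ]]
28 [273.6 171. ] [272, 168, 5, 8] [[0.611 0.011 0.08 ]]
10 [337.9 172.5] [337, 171, 3, 4] [[ 0.602 -0.184  0.08 ]]
12 [336.  181.5] [335, 180, 3, 4] [[ 0.574 -0.177  0.08 ]]
cam in tool [ 0.07754471  0.00081528 -0.16232817] [[-0.0, 0.959, 0.283], [1.0, 0.0, 0.0], [-0.0, 0.283, -0.959]]
```

>>> jog_arm(motion=[{"x":3.45,"y":-3,"z":-0.2},{"x":3.45,"y":-3,"z":-0.2},{"x":3.45,"y":-3,"z":-0.2},{"x":3.45,"y":-3,"z":-0.2},{"x":3.45,"y":-3,"z":-0.2}], claw=-0.17)

```text
$.motion[0]: bad value
```

>>> jog_arm(motion=[{"x":3.45,"y":-3,"z":-0.2},{"x":3.45,"y":-3,"z":-0.2},{"x":3.45,"y":-3,"z":-0.2},{"x":3.45,"y":-3,"z":-0.2},{"x":3.45,"y":-3,"z":-0.2}])

```text
$.motion[0]: bad value
```

>>> jog_arm(motion=[{"x":3.45,"y":-3,"z":-0.2},{"x":3.45,"y":-3,"z":-0.2},{"x":3.45,"y":-3,"z":-0.2},{"x":3.45,"y":-3,"z":-0.2},{"x":3.45,"y":-3,"z":-0.2}])

```text
$.motion[0]: bad value
```

>>> jog_arm(motion=[{"az":8.1},{"az":8.1},{"az":8.1},{},{}])

```text
$.motion[0]: bad value
```

```bash
python3 - <<'E'
from h import *
print(tool()[0],env.get_obs()['tool_rot'],env.get_obs()['qpos'])
c=cam('wrist');np.save('c1.npy',np.array(c,dtype=object),allow_pickle=True)
a=env.read_camera('wrist')[:,:,::-1];cv2.imwrite('pics/c.png',a)
E
```

```text
[ 0.145348   -0.63304186  0.22156586] [-1.79902631e+02  6.22071132e-03  1.29389694e+01] [77.8725857  18.4353125  -4.01636876 83.16785045  1.29613774 78.53950258
 -3.2590649 ]
```

View pics/c.png

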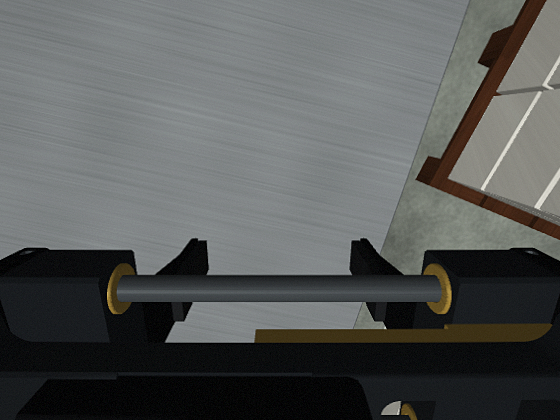

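All moves were refused because every row needs all six keys. The wrist view, still at the start pose, shows the fingers at rows 240–320, so it looks ahead of the tool.

>>> jog_arm(motion=[{"x":3.45,"y":-3,"z":-0.2,"ax":0,"ay":0,"az":0},{"x":3.45,"y":-3,"z":-0.2,"ax":0,"ay":0,"az":0},{"x":3.45,"y":-3,"z":-0.2,"ax":0,"ay":0,"az":0},{"x":3.45,"y":-3,"z":-0.2,"ax":0,"ay":0,"az":0},{"x":3.45,"y":-3,"z":-0.2,"ax":0,"ay":0,"az":0}], claw=-0.17)

```text
time_s: 0.65
tool_pos: [0.2808, -0.4469, 0.2324]
tool_rot: [-180.0, 0.0, 12.9]
force: [0.4, -0.1, -0.1]
grip_width: 0.0549
grasp_force: 0.0
```

>>> jog_arm(motion=[{"x":3.45,"y":-3,"z":-0.2,"ax":0,"ay":0,"az":0},{"x":3.45,"y":-3,"z":-0.2,"ax":0,"ay":0,"az":0},{"x":3.45,"y":-3,"z":-0.2,"ax":0,"ay":0,"az":0},{"x":3.45,"y":-3,"z":-0.2,"ax":0,"ay":0,"az":0},{"x":3.45,"y":-3,"z":-0.2,"ax":0,"ay":0,"az":0}])

```text
time_s: 1.15
tool_pos: [0.4152, -0.2622, 0.2426]
tool_rot: [180.0, 0.0, 12.9]
force: [-0.0, -0.4, -0.0]
grip_width: 0.0362
grasp_force: 0.0
```

>>> jog_arm(motion=[{"x":3.45,"y":-3,"z":-0.2,"ax":0,"ay":0,"az":0},{"x":3.45,"y":-3,"z":-0.2,"ax":0,"ay":0,"az":0},{"x":3.45,"y":-3,"z":-0.2,"ax":0,"ay":0,"az":0},{"x":3.45,"y":-3,"z":-0.2,"ax":0,"ay":0,"az":0},{"x":0,"y":0,"z":0,"ax":0,"ay":0,"az":0}])

```text
time_s: 1.65
tool_pos: [0.5251, -0.1082, 0.2509]
tool_rot: [-179.8, -0.2, 13.6]
force: [-0.9, -0.0, 0.5]
grip_width: 0.0364
grasp_force: 0.0
```

>>> jog_arm(motion=[{"x":0,"y":0,"z":0,"ax":0,"ay":0,"az":8.1},{"x":0,"y":0,"z":0,"ax":0,"ay":0,"az":8.1},{"x":0,"y":0,"z":0,"ax":0,"ay":0,"az":8.1},{"x":0,"y":0,"z":0,"ax":0,"ay":0,"az":0},{"x":0,"y":0,"z":0,"ax":0,"ay":0,"az":0}])

```text
time_s: 2.15
tool_pos: [0.5219, -0.1162, 0.2503]
tool_rot: [180.0, 0.0, -11.2]
force: [-0.3, -0.5, 0.1]
grip_width: 0.0361
grasp_force: 0.0
```

```bash
python3 - <<'E'
from h import *
import pickle
print(tool()[0],env.get_obs()['tool_rot'],env.get_obs()['qpos'])
pickle.dump(cam('wrist'),open('c1.pkl','wb'))
a=env.read_camera('wrist')[:,:,::-1];cv2.imwrite('pics/d.png',a)
E
```

```text
[ 0.52193107 -0.11622796  0.2503445 ] [ 1.79990493e+02  2.44193345e-02 -1.11807163e+01] [ 41.16614596   5.51174808 -33.41384386  96.14164591   3.09395189
  79.29354213 -93.88312245]
```

View pics/d.png

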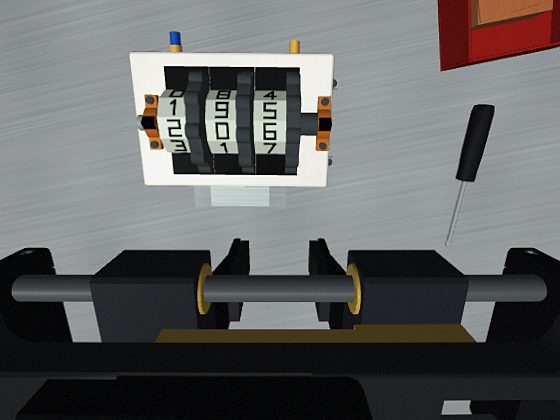

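The wrist view is clear. The caps are at (152,122) and (324,123). Left wheel: 1 at row 108, 2 at row 128. Middle wheel: 9 at row 110, 0 at row 131. Right wheel: 5 at row 111, 6 at row 131. I'll take a second wrist position to triangulate.

>>> jog_arm(motion=[{"x":0,"y":-2.5,"z":1.5,"ax":0,"ay":0,"az":0},{"x":0,"y":-2.5,"z":1.5,"ax":0,"ay":0,"az":0},{"x":0,"y":-2,"z":1,"ax":0,"ay":0,"az":0},{"x":0,"y":0,"z":0,"ax":0,"ay":0,"az":0},{"x":0,"y":0,"z":0,"ax":0,"ay":0,"az":0}])

```text
time_s: 2.7
tool_pos: [0.5359, -0.0479, 0.2106]
tool_rot: [180.0, 0.0, -11.3]
force: [-0.3, 0.1, 0.3]
grip_width: 0.0359
grasp_force: 0.0
```

```bash
cat > m.py <<'E'
from h import *
import pickle
def caps(im):
    h=cv2.cvtColor(im,cv2.COLOR_BGR2HSV)
    o=(h[...,0]<18)&(h[...,1]>120)&(h[...,2]>70)
    o=cv2.morphologyEx(o.astype(np.uint8),cv2.MORPH_CLOSE,np.ones((15,15)))
    o[230:]=0
    return sorted([b for b in blobs(o,150) if b[2][3]>b[2][2]*1.5 and b[2][0]<400],key=lambda b:b[1][0])
E
python3 - <<'E'
from m import *
print(tool()[0],env.get_obs()['tool_rot'])
c2=cam('wrist');pickle.dump(c2,open('c2.pkl','wb'))
a=env.read_camera('wrist')[:,:,::-1].copy();cv2.imwrite('pics/e.png',a)
c1=pickle.load(open('c1.pkl','rb'))
b1=caps(cv2.imread('pics/d.png'));b2=caps(a);print(b1,b2)
P=[inter(c1,x[1],c2,y[1]) for x,y in zip(b1,b2)];print(P)
Q=[plane(c2,y[1],.087)[0] for y in b2];print(Q)
for S in (P,Q):
    d=S[0]-S[1];print('yaw',np.degrees(np.arctan2(-d[0],d[1])),'mid',(S[0]+S[1])/2,np.linalg.norm(d))
cr=a[60:240,:,:];x0=100
cv2.imwrite('pics/f.png',cv2.resize(a[60:220,130:400],None,fx=2.9,fy=2.9,interpolation=2))
E
```

```text
[ 0.53587753 -0.04789387  0.21056229] [ 1.79957243e+02  1.25075349e-02 -1.12582296e+01]
[(np.int32(694), array([151.3, 120.9]), [143, 95, 20, 54]), (np.int32(697), array([323.4, 123.2]), [316, 97, 16, 54])] [(np.int32(727), array([206.1, 121. ]), [196, 92, 20, 61]), (np.int32(995), array([398.6, 123.6]), [387, 93, 24, 62])]
[array([0.62654275, 0.00457998, 0.07977568]), array([ 0.58698444, -0.18165038,  0.06919053])]
[array([0.62628716, 0.00287645, 0.087     ]), array([ 0.5885661 , -0.17475766,  0.087     ])]
yaw -11.992293591506321 mid [ 0.6067636  -0.0885352   0.07448311] 0.19067945456169522
yaw -11.988816046522242 mid [ 0.60742663 -0.0859406   0.087     ] 0.1815950278288319
```

View pics/f.png

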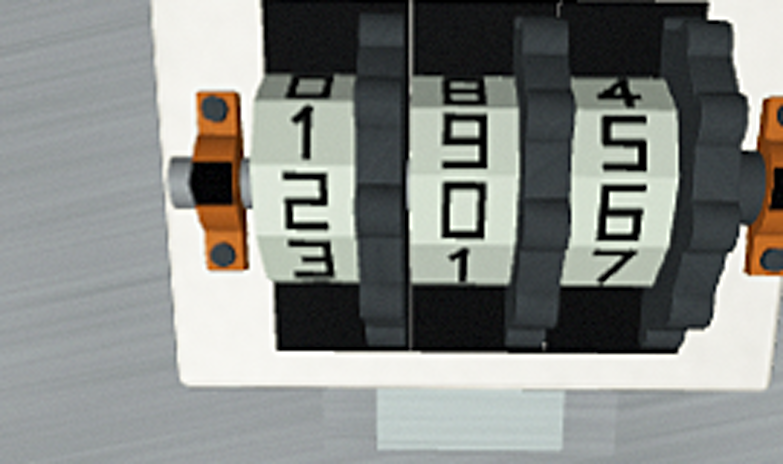

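The crop shows facet edges (crop rows): left at 165, middle at 172, right at 176. Numeral centres: "1" (302,134), "2" (306,202), "9" (465,141), "0" (464,210), "5" (627,143), "6" (619,212). Rim edges (crop columns): 357, 571 and 745.

```bash
cat >> m.py <<'E'
yaw=np.radians(-12.0);C=np.array([.607,-.0865,.062])
X=np.array([np.cos(yaw),np.sin(yaw),0]);Y=np.array([-np.sin(yaw),np.cos(yaw),0])
M=np.array([X,Y,[0,0,1.]])
def ang(c,uv,r):   # angle from top towards +x (deg), y_m of hit on cylinder radius r
    o,v=ray(c,uv);o=M@(o-C);out=[]
    for w in v@M.T:
        a,b,k=w[0]**2+w[2]**2,o[0]*w[0]+o[2]*w[2],o[0]**2+o[2]**2-r*r
        t=(-b-np.sqrt(b*b-a*k))/a;p=o+t*w
        out.append((np.degrees(np.arctan2(p[0],p[2])).round(1),(p[1]*1000).round(1)))
    return out
E
python3 - <<'E'
from m import *
c=pickle.load(open('c2.pkl','rb'))
f=lambda L:[(130+u/2.9,60+v/2.9) for u,v in L]
print('num',ang(c,f([(302,134),(306,202),(465,141),(464,210),(627,143),(619,212)]),.034))
print('edge',ang(c,f([(302,165),(464,172),(464,246),(464,108),(624,176),(620,248)]),.0357))
print('rim',[ (M@(p-C))*1000 for p in plane(c,f([(357,180),(571,180),(745,180)]),.117)])
print('ridge',[ (M@(p-C))*1000 for p in plane(c,f([(212,183)]),.087)])
E
```

```text
num [(np.float64(23.4), np.float64(63.8)), (np.float64(-12.0), np.float64(62.8)), (np.float64(20.7), np.float64(12.7)), (np.float64(-15.2), np.float64(12.6)), (np.float64(20.9), np.float64(-38.1)), (np.float64(-15.1), np.float64(-36.9))]
edge [(np.float64(6.7), np.float64(63.4)), (np.float64(4.3), np.float64(12.9)), (np.float64(-34.9), np.float64(12.1)), (np.float64(38.0), np.float64(13.1)), (np.float64(3.4), np.float64(-37.1)), (np.float64(-34.9), np.float64(-38.9))]
rim [array([-0.1138302 , 44.70276773, 55.        ]), array([  0.68975695, -17.49471851,  55.        ]), array([  1.41363957, -68.18367169,  55.        ])]
ridge [array([-1.65386872, 94.36852387, 25.        ])]
```

Left wheel is about 60° and needs +48°. Middle is about 345° and needs −57°. Right is about 201° and needs −21°. I'll start with the left: hover over its rim and tilt −24° about the axle.

>>> jog_arm(motion=[{"x":3.9,"y":-0.75,"z":1.4,"ax":0,"ay":0,"az":0.35},{"x":3.9,"y":-0.75,"z":1.4,"ax":0,"ay":0,"az":0.35},{"x":-1.67,"y":0,"z":0.117,"ax":0,"ay":8,"az":0},{"x":-1.67,"y":0,"z":0.117,"ax":0,"ay":8,"az":0},{"x":-1.67,"y":0,"z":0.117,"ax":0,"ay":8,"az":0}])

```text
time_s: 3.25
tool_pos: [0.5691, -0.0389, 0.1698]
tool_rot: [-179.7, -24.0, -12.3]
force: [0.7, 2.1, 2.6]
grip_width: 0.036
grasp_force: 0.0
```

>>> jog_arm(motion=[{"x":0,"y":0,"z":0,"ax":0,"ay":0,"az":0},{"x":0,"y":0,"z":0,"ax":0,"ay":0,"az":0},{"x":0,"y":0,"z":0,"ax":0,"ay":0,"az":0},{"x":0,"y":0,"z":0,"ax":0,"ay":0,"az":0},{"x":0,"y":0,"z":0,"ax":0,"ay":0,"az":0}])

```text
time_s: 3.75
tool_pos: [0.5696, -0.0383, 0.1737]
tool_rot: [-179.9, -24.1, -12.1]
force: [-1.6, 0.0, -0.3]
grip_width: 0.0361
grasp_force: 0.0
```

```bash
cat >> m.py <<'E'
def where():
    p,q=tool();ap=-q.as_matrix()[:,2];T=M@q.as_matrix();m=M@(p-C)*1000
    print('marker xyz mm',m.round(1),'r',np.hypot(m[0],m[2]).round(1),'polar',np.degrees(np.arctan2(m[0],m[2])).round(1),
     'tilt',np.degrees(np.arctan2((M@ap)[0],(M@ap)[2])).round(1),'tool axes in marker',T.round(3).tolist())
E
python3 - <<'E'
from m import *
where();print(env.get_obs()['qpos'].round(1))
cv2.imwrite('pics/g.png',env.read_camera('wrist')[:,:,::-1])
E
```

```text
marker xyz mm [-46.6  39.4 111.7] r 121.0 polar -22.7 tilt -24.1 tool axes in marker [[0.913, -0.001, 0.408], [-0.002, -1.0, 0.001], [0.408, -0.001, -0.913]]
[  38.5   -6.   -38.5  118.3    2.    42.8 -103.9]
```

View pics/g.png

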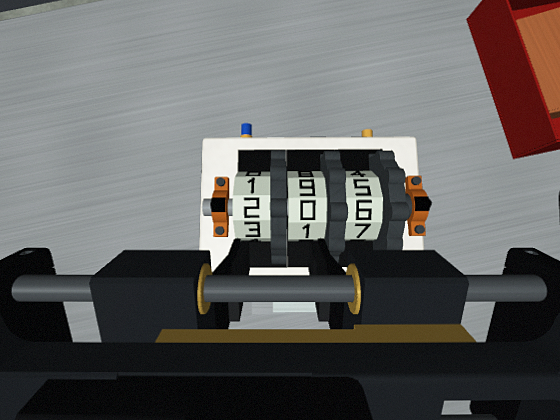

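The left rim (columns 271–287) is centred between the fingers. Next: descend, grip, roll +48°.

>>> jog_arm(motion=[{"x":-0.28,"y":0,"z":2,"ax":0,"ay":0,"az":0},{"x":0,"y":0,"z":3,"ax":0,"ay":0,"az":0},{"x":0,"y":0,"z":3,"ax":0,"ay":0,"az":0},{"x":0,"y":0,"z":0,"ax":0,"ay":0,"az":0},{"x":0,"y":0,"z":0,"ax":0,"ay":0,"az":0}])

```text
time_s: 4.3
tool_pos: [0.5971, -0.0439, 0.0976]
tool_rot: [-179.9, -23.9, -12.1]
force: [-0.4, 0.1, 0.0]
grip_width: 0.036
grasp_force: 0.0
```

>>> jog_arm(motion=[{"x":0,"y":0,"z":0,"ax":0,"ay":0,"az":0},{"x":0,"y":0,"z":0,"ax":0,"ay":0,"az":0},{"x":0,"y":0,"z":0,"ax":0,"ay":0,"az":0},{"x":0,"y":0,"z":0,"ax":0,"ay":0,"az":0},{"x":0,"y":0,"z":0,"ax":0,"ay":0,"az":0}], claw=-1, squeeze=15)

```text
time_s: 4.8
tool_pos: [0.5976, -0.0438, 0.0991]
tool_rot: [180.0, -24.1, -12.0]
force: [-3.2, 2.7, 6.0]
grip_width: 0.0138
grasp_force: 15.0
```

```bash
python3 - <<'E'
from m import *
where()
E
```

```text
marker xyz mm [-18.   39.8  37.1] r 41.3 polar -25.9 tilt -24.1 tool axes in marker [[0.913, -0.0, 0.408], [-0.0, -1.0, -0.0], [0.408, 0.0, -0.913]]
```

>>> jog_arm(motion=[{"x":0.345,"y":0,"z":0.014,"ax":0,"ay":-4.8,"az":0},{"x":0.345,"y":0,"z":0.014,"ax":0,"ay":-4.8,"az":0},{"x":0.345,"y":0,"z":0.014,"ax":0,"ay":-4.8,"az":0},{"x":0.345,"y":0,"z":0.014,"ax":0,"ay":-4.8,"az":0},{"x":0.345,"y":0,"z":0.014,"ax":0,"ay":-4.8,"az":0}])

```text
time_s: 5.3
tool_pos: [0.6116, -0.0467, 0.1019]
tool_rot: [-180.0, 0.4, -12.0]
force: [-4.3, 2.7, 5.4]
grip_width: 0.0141
grasp_force: 15.0
```

>>> jog_arm(motion=[{"x":0.345,"y":0,"z":0.014,"ax":0,"ay":-4.8,"az":0},{"x":0.345,"y":0,"z":0.014,"ax":0,"ay":-4.8,"az":0},{"x":0.345,"y":0,"z":0.014,"ax":0,"ay":-4.8,"az":0},{"x":0.345,"y":0,"z":0.014,"ax":0,"ay":-4.8,"az":0},{"x":0.345,"y":0,"z":0.014,"ax":0,"ay":-4.8,"az":0}])

```text
time_s: 5.8
tool_pos: [0.6285, -0.0502, 0.0991]
tool_rot: [-179.9, 24.4, -12.0]
force: [-3.3, 2.8, 6.4]
grip_width: 0.014
grasp_force: 15.0
```

>>> jog_arm(motion=[{"x":0,"y":0,"z":0,"ax":0,"ay":0,"az":0},{"x":0,"y":0,"z":0,"ax":0,"ay":0,"az":0},{"x":0,"y":0,"z":0,"ax":0,"ay":0,"az":0},{"x":0,"y":0,"z":0,"ax":0,"ay":0,"az":0},{"x":0,"y":0,"z":0,"ax":0,"ay":0,"az":0}])

```text
time_s: 6.3
tool_pos: [0.6295, -0.0504, 0.0966]
tool_rot: [-179.9, 24.0, -12.0]
force: [1.6, 6.0, -12.0]
grip_width: 0.0139
grasp_force: 15.0
```

```bash
python3 - <<'E'
from m import *
where();print(env.get_obs()['qpos'].round(1))
E
```

```text
marker xyz mm [14.5 40.  34.6] r 37.5 polar 22.7 tilt 24.0 tool axes in marker [[0.914, -0.0, -0.407], [0.0, -1.0, 0.001], [-0.407, -0.001, -0.914]]
[  24.7   44.3  -34.9   69.4   16.1   95.9 -110.4]
```

>>> jog_arm(motion=[{"x":0,"y":0,"z":0,"ax":0,"ay":0,"az":0},{"x":0,"y":0,"z":0,"ax":0,"ay":0,"az":0},{"x":0,"y":0,"z":0,"ax":0,"ay":0,"az":0},{"x":0,"y":0,"z":0,"ax":0,"ay":0,"az":0},{"x":0,"y":0,"z":0,"ax":0,"ay":0,"az":0}], claw=-0.17)

```text
time_s: 6.8
tool_pos: [0.6299, -0.052, 0.0986]
tool_rot: [180.0, 24.0, -12.1]
force: [0.2, -0.7, -0.6]
grip_width: 0.035
grasp_force: 0.0
```

>>> jog_arm(motion=[{"x":0,"y":0,"z":-4,"ax":0,"ay":0,"az":0},{"x":0,"y":0,"z":-4,"ax":0,"ay":0,"az":0},{"x":1,"y":0,"z":0.04,"ax":0,"ay":-4.5,"az":0},{"x":0,"y":2.5,"z":0,"ax":0,"ay":0,"az":0},{"x":0,"y":2.5,"z":0,"ax":0,"ay":0,"az":0}])

```text
time_s: 7.3
tool_pos: [0.6601, -0.1083, 0.1645]
tool_rot: [-179.9, 28.7, -11.9]
force: [0.2, -0.8, 0.2]
grip_width: 0.0358
grasp_force: 0.0
```

>>> jog_arm(motion=[{"x":0,"y":0,"z":0,"ax":0,"ay":0,"az":0},{"x":0,"y":0,"z":0,"ax":0,"ay":0,"az":0},{"x":0,"y":0,"z":0,"ax":0,"ay":0,"az":0},{"x":0,"y":0,"z":0,"ax":0,"ay":0,"az":0},{"x":0,"y":0,"z":0,"ax":0,"ay":0,"az":0}])

```text
time_s: 7.8
tool_pos: [0.66, -0.1078, 0.1669]
tool_rot: [-180.0, 28.5, -12.0]
force: [-0.1, -0.3, -1.0]
grip_width: 0.0359
grasp_force: 0.0
```

```bash
python3 - <<'E'
from m import *
where();print(env.get_obs()['qpos'].round(1))
pickle.dump(cam('wrist'),open('c3.pkl','wb'))
cv2.imwrite('pics/i.png',env.read_camera('wrist')[:,:,::-1])
E
```

```text
marker xyz mm [ 56.3  -9.8 104.9] r 119.0 polar 28.2 tilt 28.5 tool axes in marker [[0.879, 0.0, -0.477], [0.001, -1.0, 0.0], [-0.477, -0.0, -0.879]]
[  23.2   49.9  -33.    52.    17.5  111.3 -105.3]
```

View pics/i.png

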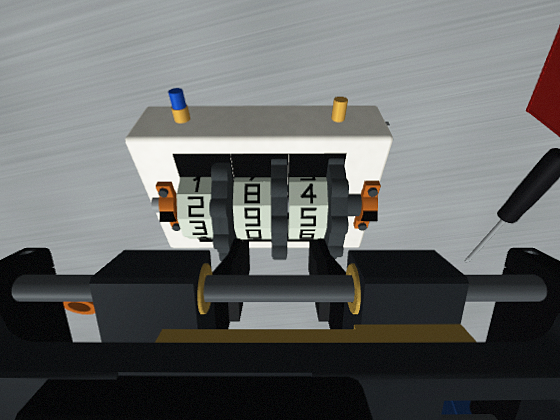

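The middle rim is centred between the fingers at column 279. I'll descend, grip and roll −57°.

>>> jog_arm(motion=[{"x":0.05,"y":0,"z":2.8,"ax":0,"ay":0,"az":0},{"x":0,"y":0,"z":2.5,"ax":0,"ay":0,"az":0},{"x":0,"y":0,"z":2.5,"ax":0,"ay":0,"az":0},{"x":0,"y":0,"z":0,"ax":0,"ay":0,"az":0},{"x":0,"y":0,"z":0,"ax":0,"ay":0,"az":0}])

```text
time_s: 8.35
tool_pos: [0.6242, -0.1013, 0.0984]
tool_rot: [180.0, 28.5, -12.1]
force: [0.3, 0.2, 1.0]
grip_width: 0.0362
grasp_force: 0.0
```

>>> jog_arm(motion=[{"x":0,"y":0,"z":0,"ax":0,"ay":0,"az":0},{"x":0,"y":0,"z":0,"ax":0,"ay":0,"az":0},{"x":0,"y":0,"z":0,"ax":0,"ay":0,"az":0},{"x":0,"y":0,"z":0,"ax":0,"ay":0,"az":0},{"x":0,"y":0,"z":0,"ax":0,"ay":0,"az":0}], claw=-1, squeeze=15)

```text
time_s: 8.85
tool_pos: [0.6248, -0.1005, 0.0984]
tool_rot: [-179.9, 28.4, -12.0]
force: [2.2, 1.6, 2.7]
grip_width: 0.0136
grasp_force: 15.0
```

```bash
python3 - <<'E'
from m import *
where()
c=pickle.load(open('c3.pkl','rb'))
print(ang(c,[(196,209),(200,229),(252,193),(252,216),(308,194),(308,217)],.034))
E
```

```text
marker xyz mm [ 20.3 -10.   36.4] r 41.7 polar 29.1 tilt 28.4 tool axes in marker [[0.88, -0.001, -0.476], [0.0, -1.0, 0.002], [-0.476, -0.001, -0.88]]
[(np.float64(33.7), np.float64(62.8)), (np.float64(-2.7), np.float64(62.0)), (np.float64(57.8), np.float64(13.1)), (np.float64(22.7), np.float64(13.2)), (np.float64(56.3), np.float64(-36.6)), (np.float64(21.1), np.float64(-36.8))]
```

The left wheel shows 3 about 2.5° off square. Rolling the middle by −57°.

>>> jog_arm(motion=[{"x":-0.345,"y":0,"z":0.014,"ax":0,"ay":4.75,"az":0},{"x":-0.345,"y":0,"z":0.014,"ax":0,"ay":4.75,"az":0},{"x":-0.345,"y":0,"z":0.014,"ax":0,"ay":4.75,"az":0},{"x":-0.345,"y":0,"z":0.014,"ax":0,"ay":4.75,"az":0},{"x":-0.345,"y":0,"z":0.014,"ax":0,"ay":4.75,"az":0}])

```text
time_s: 9.35
tool_pos: [0.609, -0.0972, 0.1018]
tool_rot: [-179.9, 4.4, -12.0]
force: [4.4, 2.2, -7.4]
grip_width: 0.0142
grasp_force: 15.0
```

>>> jog_arm(motion=[{"x":-0.345,"y":0,"z":0.014,"ax":0,"ay":4.75,"az":0},{"x":-0.345,"y":0,"z":0.014,"ax":0,"ay":4.75,"az":0},{"x":-0.345,"y":0,"z":0.014,"ax":0,"ay":4.75,"az":0},{"x":-0.345,"y":0,"z":0.014,"ax":0,"ay":4.75,"az":0},{"x":-0.345,"y":0,"z":0.014,"ax":0,"ay":4.75,"az":0}])

```text
time_s: 9.85
tool_pos: [0.5921, -0.0937, 0.1005]
tool_rot: [-179.9, -19.3, -12.0]
force: [10.0, 2.4, -14.3]
grip_width: 0.0138
grasp_force: 15.0
```

>>> jog_arm(motion=[{"x":-0.345,"y":0,"z":0.014,"ax":0,"ay":4.75,"az":0},{"x":-0.345,"y":0,"z":0.014,"ax":0,"ay":4.75,"az":0},{"x":0,"y":0,"z":0,"ax":0,"ay":0,"az":0},{"x":0,"y":0,"z":0,"ax":0,"ay":0,"az":0},{"x":0,"y":0,"z":0,"ax":0,"ay":0,"az":0}])

```text
time_s: 10.35
tool_pos: [0.5828, -0.0918, 0.0959]
tool_rot: [180.0, -28.1, -12.0]
force: [-4.2, 3.9, -1.6]
grip_width: 0.0139
grasp_force: 15.0
```

```bash
python3 - <<'E'
from m import *
where();print(env.get_obs()['qpos'].round(1))
E
```

```text
marker xyz mm [-22.6 -10.2  33.9] r 40.8 polar -33.7 tilt -28.1 tool axes in marker [[0.882, -0.0, 0.471], [0.0, -1.0, -0.001], [0.471, 0.001, -0.882]]
[  46.6    1.2  -42.4  124.4    9.7   27.2 -105.1]
```

>>> jog_arm(motion=[{"x":0,"y":0,"z":0,"ax":0,"ay":0,"az":0},{"x":0,"y":0,"z":0,"ax":0,"ay":0,"az":0},{"x":0,"y":0,"z":0,"ax":0,"ay":0,"az":0},{"x":0,"y":0,"z":-4,"ax":0,"ay":0,"az":0},{"x":0.4,"y":0,"z":-4,"ax":0,"ay":0,"az":0}], claw=-0.17)

```text
time_s: 10.85
tool_pos: [0.5501, -0.0852, 0.169]
tool_rot: [-179.8, -28.3, -12.1]
force: [0.2, -1.2, -0.2]
grip_width: 0.0355
grasp_force: 0.0
```

>>> jog_arm(motion=[{"x":1.64,"y":1,"z":0.112,"ax":0,"ay":-7.8,"az":0},{"x":1.64,"y":1,"z":0.112,"ax":0,"ay":-7.8,"az":0},{"x":1.64,"y":1,"z":0.112,"ax":0,"ay":-7.8,"az":0},{"x":1.64,"y":1,"z":0.112,"ax":0,"ay":-7.8,"az":0},{"x":1.64,"y":1,"z":0.112,"ax":0,"ay":-7.8,"az":0}])

```text
time_s: 11.35
tool_pos: [0.6203, -0.1543, 0.1843]
tool_rot: [179.9, 10.6, -12.3]
force: [0.3, -0.6, 1.4]
grip_width: 0.0364
grasp_force: 0.0
```

>>> jog_arm(motion=[{"x":0,"y":0,"z":0,"ax":0,"ay":0,"az":0},{"x":0,"y":0,"z":0,"ax":0,"ay":0,"az":0},{"x":0,"y":0,"z":0,"ax":0,"ay":0,"az":0},{"x":0,"y":0,"z":0,"ax":0,"ay":0,"az":0},{"x":0,"y":0,"z":0,"ax":0,"ay":0,"az":0}])

```text
time_s: 11.85
tool_pos: [0.6183, -0.151, 0.1858]
tool_rot: [179.8, 10.2, -12.0]
force: [-0.4, 0.1, 0.8]
grip_width: 0.0362
grasp_force: 0.0
```

```bash
python3 - <<'E'
from m import *
where();print(env.get_obs()['qpos'].round(1))
pickle.dump(cam('wrist'),open('c4.pkl','wb'))
cv2.imwrite('pics/j.png',env.read_camera('wrist')[:,:,::-1])
E
```

```text
marker xyz mm [ 24.5 -60.7 123.8] r 126.2 polar 11.2 tilt 10.2 tool axes in marker [[0.984, -0.0, -0.178], [-0.001, -1.0, -0.003], [-0.178, 0.003, -0.984]]
[  39.3   31.5  -41.4   76.8   18.3   89.2 -103.4]
```

View pics/j.png

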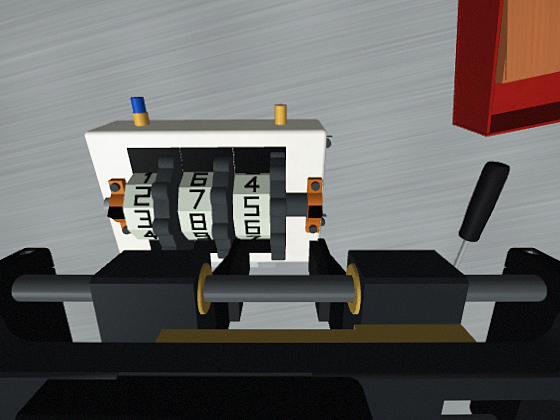

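The right rim is centred between the fingers. Numerals: left 2 (141,197) and 3 (145,220); middle 7 (197,200) and 8 (198,223); right 5 (251,205) and 6 (252,227).

>>> jog_arm(motion=[{"x":-0.22,"y":0,"z":2.8,"ax":0,"ay":0,"az":0},{"x":0,"y":0,"z":2.8,"ax":0,"ay":0,"az":0},{"x":0,"y":0,"z":2.8,"ax":0,"ay":0,"az":0},{"x":0,"y":0,"z":0,"ax":0,"ay":0,"az":0},{"x":0,"y":0,"z":0,"ax":0,"ay":0,"az":0}])

```text
time_s: 12.4
tool_pos: [0.6015, -0.148, 0.1019]
tool_rot: [179.9, 10.4, -12.1]
force: [0.9, 0.6, 0.7]
grip_width: 0.0365
grasp_force: 0.0
```

>>> jog_arm(motion=[{"x":0,"y":0,"z":0,"ax":0,"ay":0,"az":0},{"x":0,"y":0,"z":0,"ax":0,"ay":0,"az":0},{"x":0,"y":0,"z":0,"ax":0,"ay":0,"az":0},{"x":0,"y":0,"z":0,"ax":0,"ay":0,"az":0},{"x":0,"y":0,"z":0,"ax":0,"ay":0,"az":0}], claw=-1, squeeze=15)

```text
time_s: 12.9
tool_pos: [0.6024, -0.1469, 0.1014]
tool_rot: [-179.9, 10.4, -12.0]
force: [0.3, 1.1, 3.8]
grip_width: 0.014
grasp_force: 15.0
```

```bash
python3 - <<'E'
from m import *
where()
c=pickle.load(open('c4.pkl','rb'))
print(ang(c,[(141,197),(145,220),(197,200),(198,223),(251,205),(252,227)],.034))
E
```

```text
marker xyz mm [  8.1 -60.1  39.4] r 40.2 polar 11.6 tilt 10.4 tool axes in marker [[0.984, -0.0, -0.181], [-0.0, -1.0, 0.001], [-0.181, -0.001, -0.984]]
[(np.float64(35.4), np.float64(63.9)), (np.float64(-1.3), np.float64(61.9)), (np.float64(30.6), np.float64(12.6)), (np.float64(-7.1), np.float64(13.3)), (np.float64(22.8), np.float64(-36.6)), (np.float64(-15.7), np.float64(-36.7))]
```

Left is fine at −1°. The middle is about −6° and needs a small correction. Rolling the right by −21°.

>>> jog_arm(motion=[{"x":-0.29,"y":0,"z":0.01,"ax":0,"ay":4.2,"az":0},{"x":-0.29,"y":0,"z":0.01,"ax":0,"ay":4.2,"az":0},{"x":-0.29,"y":0,"z":0.01,"ax":0,"ay":4.2,"az":0},{"x":-0.29,"y":0,"z":0.01,"ax":0,"ay":4.2,"az":0},{"x":-0.29,"y":0,"z":0.01,"ax":0,"ay":4.2,"az":0}])

```text
time_s: 13.4
tool_pos: [0.5896, -0.1443, 0.1017]
tool_rot: [-180.0, -10.9, -12.0]
force: [4.7, 1.3, -0.2]
grip_width: 0.0133
grasp_force: 15.0
```

>>> jog_arm(motion=[{"x":0,"y":0,"z":0,"ax":0,"ay":0,"az":0},{"x":0,"y":0,"z":0,"ax":0,"ay":0,"az":0},{"x":0,"y":0,"z":0,"ax":0,"ay":0,"az":0},{"x":0,"y":0,"z":0,"ax":0,"ay":0,"az":0},{"x":0,"y":0,"z":0,"ax":0,"ay":0,"az":0}])

```text
time_s: 13.9
tool_pos: [0.5877, -0.1439, 0.1012]
tool_rot: [-180.0, -10.3, -12.0]
force: [-4.3, 3.1, 8.6]
grip_width: 0.0138
grasp_force: 15.0
```

```bash
python3 - <<'E'
from m import *
where()
E
```

```text
marker xyz mm [ -7.  -60.2  39.2] r 39.8 polar -10.1 tilt -10.3 tool axes in marker [[0.984, -0.0, 0.18], [-0.001, -1.0, 0.0], [0.18, -0.0, -0.984]]
```

>>> jog_arm(motion=[{"x":0,"y":0,"z":0,"ax":0,"ay":0,"az":0},{"x":0,"y":0,"z":0,"ax":0,"ay":0,"az":0},{"x":0,"y":0,"z":0,"ax":0,"ay":0,"az":0},{"x":0,"y":0,"z":-4,"ax":0,"ay":0,"az":0},{"x":0,"y":0,"z":-4,"ax":0,"ay":0,"az":0}], claw=-0.17)

```text
time_s: 14.4
tool_pos: [0.5719, -0.1415, 0.1784]
tool_rot: [-179.9, -10.3, -12.1]
force: [0.8, -0.9, 0.1]
grip_width: 0.0352
grasp_force: 0.0
```

>>> jog_arm(motion=[{"x":1.52,"y":0,"z":0.1,"ax":0,"ay":-7.3,"az":0},{"x":0,"y":-2.5,"z":0,"ax":0,"ay":0,"az":0},{"x":0,"y":-2.5,"z":0,"ax":0,"ay":0,"az":0},{"x":0,"y":0,"z":0,"ax":0,"ay":0,"az":0},{"x":0,"y":0,"z":0,"ax":0,"ay":0,"az":0}])

```text
time_s: 14.9
tool_pos: [0.5984, -0.0957, 0.1806]
tool_rot: [180.0, -3.2, -12.0]
force: [1.1, -1.2, -0.3]
grip_width: 0.0362
grasp_force: 0.0
```

```bash
python3 - <<'E'
from m import *
where()
pickle.dump(cam('wrist'),open('c5.pkl','wb'))
cv2.imwrite('pics/k.png',env.read_camera('wrist')[:,:,::-1])
E
```

```text
marker xyz mm [ -6.5 -10.8 118.6] r 118.8 polar -3.1 tilt -3.2 tool axes in marker [[0.998, 0.0, 0.055], [0.0, -1.0, -0.0], [0.055, 0.0, -0.998]]
```

View pics/k.png

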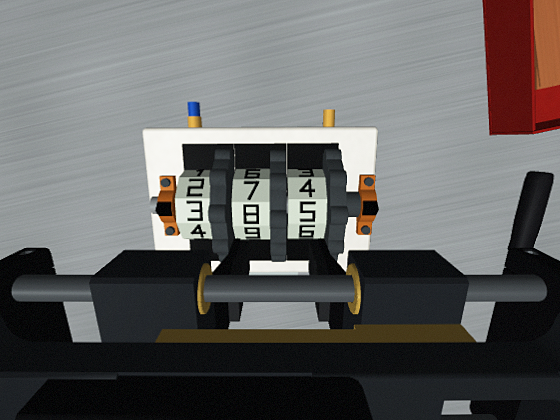

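The wheels read 3 (195,211), 8 (251,215) and 5 (307,212). The middle sits about 3.5 px (~6°) low, so I'll correct it by +5°.

>>> jog_arm(motion=[{"x":0,"y":0,"z":2.6,"ax":0,"ay":0,"az":0},{"x":0,"y":0,"z":2.6,"ax":0,"ay":0,"az":0},{"x":0,"y":0,"z":2.6,"ax":0,"ay":0,"az":0},{"x":0,"y":0,"z":0,"ax":0,"ay":0,"az":0},{"x":0,"y":0,"z":0,"ax":0,"ay":0,"az":0}])

```text
time_s: 15.45
tool_pos: [0.6025, -0.098, 0.1033]
tool_rot: [180.0, -3.2, -12.2]
force: [0.4, 0.5, 0.2]
grip_width: 0.0361
grasp_force: 0.0
```

>>> jog_arm(motion=[{"x":0,"y":0,"z":0,"ax":0,"ay":0,"az":0},{"x":0,"y":0,"z":0,"ax":0,"ay":0,"az":0},{"x":0,"y":0,"z":0,"ax":0,"ay":0,"az":0},{"x":0,"y":0,"z":0,"ax":0,"ay":0,"az":0},{"x":0,"y":0,"z":0,"ax":0,"ay":0,"az":0}], claw=-1)

```text
time_s: 15.95
tool_pos: [0.6034, -0.0961, 0.104]
tool_rot: [-180.0, -3.3, -12.0]
force: [0.1, 1.2, 3.8]
grip_width: 0.0138
grasp_force: 15.0
```

>>> jog_arm(motion=[{"x":0.18,"y":0,"z":0,"ax":0,"ay":-2.5,"az":0},{"x":0.18,"y":0,"z":0,"ax":0,"ay":-2.5,"az":0},{"x":0,"y":0,"z":0,"ax":0,"ay":0,"az":0},{"x":0,"y":0,"z":0,"ax":0,"ay":0,"az":0},{"x":0,"y":0,"z":0,"ax":0,"ay":0,"az":0}])

```text
time_s: 16.45
tool_pos: [0.6071, -0.0968, 0.1039]
tool_rot: [-180.0, 1.7, -12.0]
force: [0.7, 2.3, 5.0]
grip_width: 0.0141
grasp_force: 15.0
```

>>> jog_arm(motion=[{"x":0,"y":0,"z":0,"ax":0,"ay":0,"az":0},{"x":0,"y":0,"z":0,"ax":0,"ay":0,"az":0},{"x":0,"y":0,"z":0,"ax":0,"ay":0,"az":0},{"x":0,"y":0,"z":0,"ax":0,"ay":0,"az":0},{"x":0,"y":0,"z":0,"ax":0,"ay":0,"az":0}], claw=-0.17)

```text
time_s: 16.95
tool_pos: [0.606, -0.0978, 0.103]
tool_rot: [180.0, 1.8, -12.1]
force: [0.1, 0.1, 0.7]
grip_width: 0.0353
grasp_force: 0.0
```

>>> jog_arm(motion=[{"x":0,"y":0,"z":-4,"ax":0,"ay":0,"az":0},{"x":0,"y":0,"z":-4,"ax":0,"ay":0,"az":0},{"x":-2,"y":0,"z":-2,"ax":0,"ay":0,"az":0},{"x":-2,"y":0,"z":0,"ax":0,"ay":0,"az":0},{"x":0,"y":0,"z":0,"ax":0,"ay":0,"az":0}])

```text
time_s: 17.45
tool_pos: [0.5691, -0.0892, 0.2055]
tool_rot: [179.9, 1.8, -12.0]
force: [-0.2, -0.6, -0.5]
grip_width: 0.0361
grasp_force: 0.0
```

>>> jog_arm(motion=[{"x":-2,"y":0,"z":0,"ax":0,"ay":0,"az":0},{"x":-1,"y":0,"z":0,"ax":0,"ay":0,"az":0},{"x":0,"y":0,"z":0,"ax":0,"ay":0,"az":0},{"x":0,"y":0,"z":0,"ax":0,"ay":0,"az":0},{"x":0,"y":0,"z":0,"ax":0,"ay":0,"az":0}])

```text
time_s: 17.95
tool_pos: [0.5415, -0.0838, 0.2053]
tool_rot: [-180.0, 1.8, -12.1]
force: [0.0, 0.6, -0.7]
grip_width: 0.0361
grasp_force: 0.0
```

```bash
python3 - <<'E'
from m import *
where()
pickle.dump(cam('wrist'),open('c6.pkl','wb'))
a=env.read_camera('wrist')[:,:,::-1].copy();cv2.imwrite('pics/l.png',a)
(l,_,_),(r,_,_)=[b[::-1][1:]+(0,) if 0 else (b[1],0,0) for b in caps(a)][:2]
print(l,r);u0=int(l[0])-20;v0=int(l[1])-60;print(u0,v0)
cv2.imwrite('pics/m.png',cv2.resize(a[v0:v0+130,u0:u0+230],None,fx=3.4,fy=3.4,interpolation=2))
E
```

```text
marker xyz mm [-64.6 -10.9 143.3] r 157.1 polar -24.3 tilt 1.8 tool axes in marker [[1.0, -0.001, -0.031], [-0.001, -1.0, 0.0], [-0.031, -0.0, -1.0]]
[169.4 131.6] [364.8 130.4]
149 71
```

View pics/m.png

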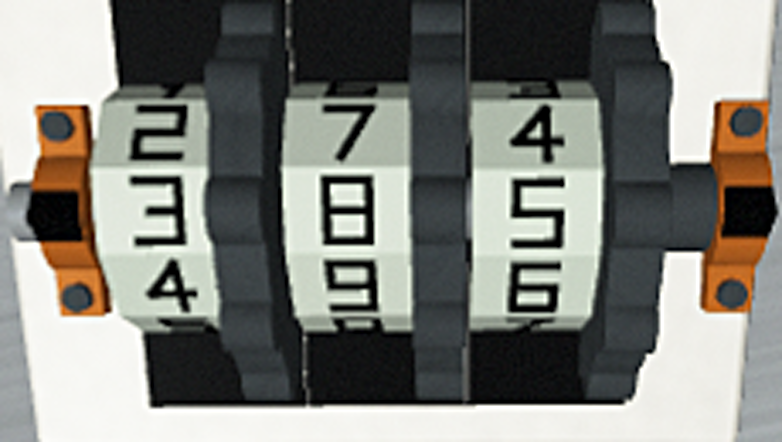

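The wheels read 3 (157,211), 8 (346,211) and 5 (537,213), all level with the ridges at row 213. The gripper is clear, so I'm handing in.

```bash
python3 - <<'E'
from m import *
c=pickle.load(open('c6.pkl','rb'))
print(ang(c,[(149+u/3.4,71+v/3.4) for u,v in((157,211),(346,211),(537,213))],.034))
print(env.sign_off())
E
```

```text
[(np.float64(0.8), np.float64(63.1)), (np.float64(0.6), np.float64(13.2)), (np.float64(-0.4), np.float64(-37.2))]
the job is handed in; nothing more can be done
None
```

The marker now shows 385, with each figure within about 1° of square by the wrist camera; the gripper is clear, and the job is handed in (the hand-in returned no verdict).

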